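Shut the sliding glass lid of the dried-seafood display case

TASK

The display case stands open, its glass lid parked over the wooden deck and held there by a spring pin. Press the red pin down through the hole in the lid's rail with a fingertip, keep it down while you push the lid past it, and push the lid on over the goods until it is fully shut and the pin has sprung up through the hole in the other rail. Only press and push: do not lift the lid, leave everything else on the table where it is, and take the hand away at the end.

Things in the scene. Friction and masses are not known exactly. Their poses are not given: they have to be found in the camera images.
- case: Fixed dark wooden display case, 250 mm (x) by 444 mm (y), 88 mm high. Origin on the table, straight below the pin; z up. Open well with goods at -y (y -205 to -20 mm), closed wooden deck at +y (20 to 206 mm), aluminium bridge with the pin between. The lid slides along the case's y on two ledges 80 mm above the table, between side walls 213 mm apart.
- lid: Loose lid, glass between two flat aluminium rails, 210 (x) by 220 (y) by 4 mm, about 0.85 kg. Origin: centre of its underside; axes as the case's (1.5 mm side play). An upturned lip 4 mm thick, 190 mm long, 22 mm above the rail, stands at its -y end. Parked: origin at case (0, 92, 80) mm. Shut: at case (0, -94, 80) mm, a slide of 186 mm towards case -y.
- lid_lip (a point): Middle of the top edge of the lip, on its inner face: at lid (0, -106, 26) mm. Pushed from its inner (+y) side towards case -y it takes the lid along; sliding the lid takes about 4 to 9 N.
- front_hole (a point): Centre of the 18 mm round hole in the leading rail, top face: lid (0, -92, 4) mm, 14 mm from the lip's inner face. The pin stands up through it while the lid is parked.
- rear_hole (a point): Centre of the 18 mm round hole in the trailing rail, top face: lid (0, 94, 4) mm. When the lid is shut it lies over the pin, which springs up through it.
- shut_stop (a point): Middle of the inner face of the well's end wall, at case (0, -205, 84) mm. The lid's -y end stops against it, at most 1 mm past the shut place, where the pin still springs up.
- pin_top (a point): Centre of the flat 6 mm top of the red spring pin, 14 mm thick, with a cone-shaped head 5.5 mm high. When up it stands 90.5 mm above the table, 6.5 mm above the rail's top face. The pin moves only straight up and down, at case x = y = 0.
- pin (a joint): How far the pin is pressed down, m: 0 up, 0.0065 level with the rail's top (about 3 N), 0.0105 under the lid, 0.012 bottom (about 4 N). Within 1 mm of level or deeper, its cone lets the rail ride over it when the lid is pushed; then the lid keeps it down, and it springs up by itself when a hole comes over it.
- jar: Amber glass jar with a red cap, 72 mm across, 130 mm high, beside the case. Origin under its centre. Leave alone.
- tin: Brass tea tin with a red label, 72 mm across, 100 mm high. Origin under its centre. Leave alone.
- mug: Blue mug, 76 mm across and 90 mm high, with a handle. Origin under its centre. Leave alone.
- small_tin: Small steel tin, 52 mm across, 45 mm high, standing in the well of the case on its floor, lower than the lid. Origin under its centre. Leave alone.
- scoop: Steel scoop 100 by 70 by 35 mm with a wooden handle to its -x, 200 mm long in all. Origin under the middle of the scoop. Leave alone.
- calculator: Black desk calculator, 150 by 100 by 21 mm. Origin under its centre. Leave alone.
- gift_box: Red gift box, 120 by 80 by 56 mm. Origin under its centre. Leave alone.
- tape: Grey tape dispenser with a cream roll, 140 by 60 by 90 mm. Origin under its centre. Leave alone.

How it is judged (in metres and radians):
On the way, in this order (a step that is already met when the one before it is completed fails the run):
1. the pin is pressed down, about level with the rail, while the lid is still parked (value of joint pin above 0.005 m and y of lid in the frame of case above 0.085 m), for 0.05 s.
2. the lid has been slid past the pin and now keeps it down (value of joint pin above 0.008 m and y of lid in the frame of case below 0.06 m), for 0.05 s.
At the end, for the whole second after the job is handed in: The lid lies flat on its ledges (within 3 mm), shut over the well to within 4 mm of its shut place, at rest, and the spring pin has come up through the trailing hole (less than 3 mm short of fully up) (y of lid in the frame of case between -0.098 and -0.09 m and z of lid in the frame of case between 0.077 and 0.083 m and angle between lid's own z axis and vertical below 0.03 rad and value of joint pin below 0.003 m and linear speed of lid below 0.02 m/s); the robot touches nothing.
It fails at once if the lid is lifted or tipped off its ledges (more than 10 mm, or 0.08 rad) (z of lid in the frame of case above 0.09 m or angle between lid's own z axis and vertical above 0.08 rad).
It fails at once if something else on the table is moved, lifted or knocked (more than 20 mm) (distance of any of jar, tin, mug, small_tin, scoop, calculator, gift_box, tape from where it was at the start of the episode above 0.02 m).
It also fails if it takes over 42 s, if anything falls off the work surface, if the arm or the gripper's body presses on something with over 40 N, if the wrist force passes 120 N, or if a joint passes its speed limit or range.

ROBOT

A 6-joint arm with a two-finger parallel gripper is mounted at the origin on the work surface. World frame = base frame: x ahead of the robot, y to its left, z up, the work surface at z = 0. Lengths are in m, angles in degrees, forces in N, time in s.
With the tool pointing down it reaches from about 0.35 to 1 m from the base axis. Payload 7.1 kg.
Tool frame: the origin (TCP) lies midway between the tips of the shut fingers; the grasp point (between the pads) lies 19 mm behind it (manip.pinch_z is the distance from the TCP to the grasp point, in m); z points along the fingers, y is the line along which they close (so a half turn about z gives the same grasp; the last joint's range is limited). The gripper opens to 85 mm and grips with 20 to 120 N. Pads are 22 mm wide; open, the fingers measure 114 mm over their backs; the gripper's body (76 mm by 85 mm) begins 54 mm behind the grasp point. The pads swing forward as they close: fully open they stand 13 mm farther back than shut.
Start: joints at [76.261, 24.242, 93.386, -0, 62.372, -1.089], TCP at [0.137, 0.61, 0.231] pointing down, gripper open.
Joint ranges: [-172.04, 172.04], [-51.8, 120.97], [4.93, 147.93], [-75.15, 255.16], [6.16, 154.13], [-145.62, 145.62]. Speed limits (degrees/s): [136.94, 136.94, 172.46, 180, 180, 180].

INTERFACE

Orientations are given as a 3x3 rotation matrix whose columns are the frame's x, y, z axes.
In Python, from cell import manip gives the robot as it stands.
- The arm moves only by the tool send_rows, never from a script. Its argument "commands" is a list of rows, each a list of 3 entries, a list of its own where there are three numbers: the shift along the tool's x, y, z in cm, then the turn about the tool's z in degrees, then the finger opening in cm, from 0 to 8.54. A call has 1 to 5 rows; each row is the pose to reach, as a shift and turn from the pose commanded when the call began, along the tool's axes at that moment; what a row does not reach only later rows make up. A row lasts 1/12 s, in which the tool goes at most 41.7 mm and 7.16 degrees, less where a joint would pass 70% of its speed; a pose out of reach is approached as far as the arm can. A call with a gripper value outside its range is refused whole. The fingers move at their own pace and stop on an object; the grip force is fixed at half the most. Time passes only in rows, so rows that repeat a pose let the fingers close. It gives the time, the measured TCP pose, the force, the opening and the grip force at its end, in the units of the state.
- manip.state(): the state, without advancing time (a new reading comes with each control period).
- manip.get_image(name): name is "scene" or "side" or "wrist"; returns the picture (420x560x3 uint8, red, green, blue); there is no depth.
- manip.calibration(name): a dict with "fx", "fy", "cx", "cy" (pixels), "camera_from_world" (4x4, takes a point from world to camera coordinates). Camera axes: x right, y down, z forward; pixel columns grow to the right and rows downward; lengths in m; the calibration is good to about 2 mm. A picture is of the moment at which its call begins: read the wrist's pose just before it. calibration takes no time and is no camera call; for the wrist camera it gives the pose at the moment of the call.
- manip.finish_job(): hands the job in; it is judged then, once.
Trained networks look in the newest picture that a camera, given by its name, has taken for a name from the list of things; names that differ only in an ending like _2 or _b are one class to them, and where a whole thing is asked for, a point or a joint stands for the part that bears it (a point fixed in the world has none). Each returns a list of dicts, best first, with "score" (0 to 1); they miss things now and then, are a little off and sometimes report something else, mostly with a low value. They report only what shows in the picture. A call takes as long as a camera call.
- manip.find_in(label, camera): "xy" ([column, row] in pixels, amid what is visible of it).
- manip.outline_of(label, camera): "pixels" (420x560 bool, what is visible of it) and "xy" ([column, row] in pixels, amid what is visible of it).
- manip.mark_of(label, camera): "xy" ([column, row] in pixels: a listed point, or the origin of a listed thing).
The state is a dict: "clock": time; "joints": joint angles; "qvel": joint speeds; "joint_efforts": joint torques, N m; "position": TCP position; "tcp_rot": TCP orientation; "ft_force": force on the tool from outside, world axes, zero at the start; "wrist_torque": the same for the moment, N m; "grip_width": opening from 0.0 (shut) to 1.0 (fully open); "grip_force": force on a finger pad.
Only numpy, scipy, OpenCV 4.12 (cv2) and the standard library are available. Lean on these libraries where they do the work, as an engineer would, in place of code of your own. Each camera call takes 0.05 s, during which the arm holds its last target. There are 200 camera calls.

## Working session

There is one attempt and no reset: what is moved stays moved. The work goes in short steps, Python scripts to look and compute and a tool call to move; the robot and the scene stay as the last step left them, time stands still between calls to the robot, and variables do not carry over. Pictures are saved under pics/ and viewed, at most 10 in all, crops included, and the job is handed in when it is done.

Besides the shell and the picture viewer there is one more tool, called after ">>>" by a JSON object that holds its "method" and its "body". send_rows: Moves the arm, as the interface text tells. Its arguments: {"type":"object","properties":{"commands":{"type":"array","items":{"type":"array"}}},"required":["commands"]}

```bash
mkdir -p pics
cat > h.py <<'E'
import numpy as np,cv2
from cell import manip
def ray(c,uv):
    K=manip.calibration(c);T=np.array(K["camera_from_world"]);R=T[:3,:3]
    d=R.T@np.array([(uv[0]-K["cx"])/K["fx"],(uv[1]-K["cy"])/K["fy"],1.]);return -R.T@T[:3,3],d/np.linalg.norm(d)
def atz(c,uv,z):
    o,d=ray(c,uv);return o+d*(z-o[2])/d[2]
def tri(rs):
    A=sum(np.eye(3)-np.outer(d,d) for o,d in rs);b=sum((np.eye(3)-np.outer(d,d))@o for o,d in rs);return np.linalg.solve(A,b)
E
python3 - <<'E'
from h import *
np.set_printoptions(precision=4,suppress=True)
s=manip.state();print(s["clock"],s["position"],s["tcp_rot"],s["grip_width"])
ims=[]
H={"pin_top":.0905,"front_hole":.084,"rear_hole":.084,"lid_lip":.106,"shut_stop":.084,"case":0,"lid":.08}
for c in ["scene","side","wrist"]:
    im=manip.get_image(c);cv2.imwrite(f"pics/{c}.png",im[:,:,::-1])
    for n,z in H.items():
        for r in manip.mark_of(n,c)[:1]: print(c,n,np.round(r["xy"],1),round(r["score"],2),atz(c,r["xy"],z))
E
```

```text
0.0 [0.1367 0.6093 0.2305] [[-0.9757  0.219  -0.0004]
 [ 0.219   0.9757 -0.0015]
 [ 0.     -0.0016 -1.    ]] 1.0034257827274877
scene front_hole [271.6 199.4] 0.7 [0.5502 0.0502 0.084 ]
scene rear_hole [335.4 187.6] 0.81 [0.6    0.2308 0.084 ]
scene lid_lip [271.2 194.3] 0.63 [0.5556 0.0464 0.106 ]
scene shut_stop [198.9 214.5] 0.93 [ 0.5034 -0.147   0.084 ]
scene case [276.5 224.3] 0.8 [0.561  0.0575 0.    ]
scene lid [306.4 193.2] 0.6 [0.5734 0.15   0.08  ]
side front_hole [269.8 222.1] 0.92 [0.5539 0.0587 0.084 ]
side rear_hole [243.6 189.6] 0.76 [0.5818 0.2343 0.084 ]
side lid_lip [270.8 216.9] 0.64 [0.5515 0.0499 0.106 ]
side shut_stop [305.  274.9] 0.61 [ 0.5067 -0.1478  0.084 ]
side case [270.1 246.5] 0.8 [0.5563 0.0642 0.    ]
side lid [255.2 205.8] 0.9 [0.567  0.1492 0.08  ]
```

View pics/scene.png

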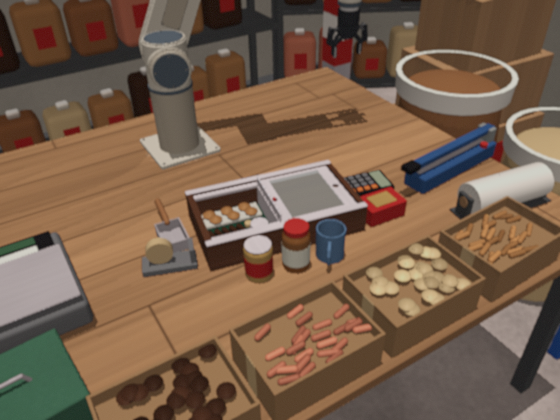

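View pics/wrist.png

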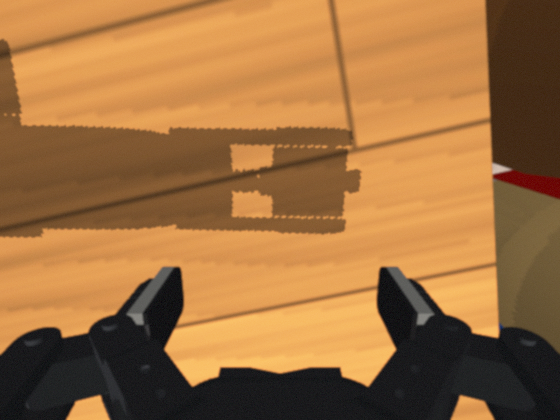

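The scene shows the case amid the table with its pin near (276,200) px. That puts it at about world (0.556, 0.058) with yaw about -12.5°. The wrist view shows only bare table. I'll close the fingers and move over.

>>> {"method": "send_rows", "body": {"commands": [[[-3,-2.6,0],0,0],[[-6,-5.2,0],0,0],[[-9,-7.7,0],0,0],[[-12,-10.2,0],0,0],[[-15,-12.7,0],0,0]]}}

```text
clock: 1.62
position: [0.2561, 0.4516, 0.2314]
tcp_rot: [[-0.976, 0.218, 0.0], [0.218, 0.976, 0.0], [-0.0, 0.0, -1.0]]
ft_force: [0.7, 0.5, -0.0]
grip_width: 0.299
grip_force: 0.0
```

>>> {"method": "send_rows", "body": {"commands": [[[-3,-2.6,0],0,0],[[-6,-5.2,0],0,0],[[-9,-7.7,0],0,0],[[-12,-10.2,0],0,0],[[-15,-12.7,0],0,0]]}}

```text
clock: 2.03
position: [0.3748, 0.2947, 0.2316]
tcp_rot: [[-0.976, 0.219, 0.001], [0.219, 0.976, 0.0], [-0.0, 0.001, -1.0]]
ft_force: [0.7, 0.4, 0.1]
grip_width: -0.0
grip_force: 0.0
```

>>> {"method": "send_rows", "body": {"commands": [[[-3,-2.6,0],0,0],[[-6,-5.2,0],0,0],[[-9,-7.7,0],0,0],[[-12,-10.2,0],0,0],[[-15,-12.7,0],0,0]]}}

```text
clock: 2.45
position: [0.4935, 0.1377, 0.2316]
tcp_rot: [[-0.976, 0.219, 0.001], [0.219, 0.976, 0.0], [-0.001, 0.0, -1.0]]
ft_force: [0.4, 0.6, -0.1]
grip_width: -0.002
grip_force: 0.0
```

>>> {"method": "send_rows", "body": {"commands": [[[-1.6,-1.3,0],7,0],[[-3.2,-2.6,0],14,0],[[-4.8,-3.9,0],21,0],[[-6.4,-5.2,0],28,0],[[-8,-6.5,0],35,0]]}}

```text
clock: 2.87
position: [0.5569, 0.0576, 0.2314]
tcp_rot: [[-0.669, 0.743, 0.0], [0.743, 0.669, 0.0], [-0.0, 0.0, -1.0]]
ft_force: [0.1, 0.3, 0.3]
grip_width: 0.003
grip_force: 0.0
```

>>> {"method": "send_rows", "body": {"commands": [[[0,0,0],7,0],[[0,0,0],14,0],[[0,0,0],21,0],[[0,0,0],28,0],[[0,0,0],35,0]]}}

```text
clock: 3.28
position: [0.5564, 0.0584, 0.2313]
tcp_rot: [[-0.122, 0.993, 0.0], [0.993, 0.122, -0.0], [-0.0, 0.0, -1.0]]
ft_force: [-0.3, 0.2, 1.4]
grip_width: 0.003
grip_force: 0.0
```

>>> {"method": "send_rows", "body": {"commands": [[[0,0,0],7,0],[[0,0,0],14,0],[[0,0,0],20,0],[[0,0,0],20,0],[[0,0,0],20,0]]}}

```text
clock: 3.7
position: [0.5563, 0.0586, 0.2314]
tcp_rot: [[0.216, 0.976, 0.0], [0.976, -0.216, 0.0], [0.0, 0.0, -1.0]]
ft_force: [-0.0, -0.1, 0.7]
grip_width: -0.003
grip_force: 0.0
```

Run:
```python
from h import *
np.set_printoptions(precision=4,suppress=True)
H={"pin_top":.0905,"front_hole":.084,"rear_hole":.084,"lid_lip":.106,"shut_stop":.084,"lid":.08}
im=manip.get_image("wrist");cv2.imwrite("pics/w2.png",im[:,:,::-1])
T=np.array(manip.calibration("wrist")["camera_from_world"]);print(-T[:3,:3].T@T[:3,3],T[2,:3],manip.state()["position"])
for n,z in H.items():
    for r in manip.mark_of(n,"wrist")[:2]: print(n,np.round(r["xy"],1),round(r["score"],2),atz("wrist",r["xy"],z))
```

```text
[0.5718 0.1311 0.3731] [-0.0623 -0.2798 -0.958 ] [0.5563 0.0586 0.2314]
pin_top [271.3 198.1] 0.54 [0.5485 0.0611 0.0905]
front_hole [272.6 200.4] 0.9 [0.5487 0.0572 0.084 ]
lid_lip [273.6 220.4] 0.68 [0.5473 0.0454 0.106 ]
shut_stop [278.5 381.8] 0.83 [ 0.5094 -0.1422  0.084 ]
lid [269.8  91.5] 0.82 [0.5672 0.1486 0.08  ]
```

View pics/w2.png

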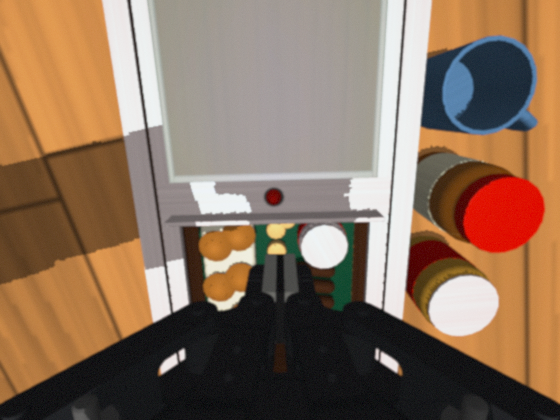

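The wrist view shows the red pin at about (274,197), the lip edge from (167,218) to (383,215), and the fingers well clear below it.

Run:
```python
from h import *
np.set_printoptions(precision=4,suppress=True)
im=cv2.imread("pics/w2.png").astype(int);b,g,r=im[185:212,255:292].transpose(2,0,1)
m=(r>60)&(r>2*g)&(r>2*b);y,x=np.nonzero(m);uv=[x.mean()+255,y.mean()+185];print(uv,m.sum())
p=atz("wrist",uv,.088);print("pin",p)
def ang(a,b,z):
    d=atz("wrist",b,z)-atz("wrist",a,z);return d,np.degrees(np.arctan2(d[1],d[0]))
print("lip",ang((167,218),(383,215),.106))
gray=cv2.imread("pics/w2.png",0)
ls=cv2.createLineSegmentDetector().detect(gray)[0][:,0]
for l in ls:
    L=np.hypot(l[2]-l[0],l[3]-l[1])
    if L>70 and min(l[0],l[2])>95 and max(l[0],l[2])<435: print(np.round(l),ang(l[:2],l[2:],.084))
# marks, scene+side
for n in ["pin_top","front_hole","shut_stop","lid","rear_hole"]:
    rs=[]
    for c in ["scene","side","wrist"]:
        q=manip.mark_of(n,c)
        if q: rs.append(ray(c,q[0]["xy"]))
    if len(rs)>1: print(n,tri(rs))
s=manip.state();R=np.array(s["tcp_rot"]);print("pin in tool",R.T@(p-np.array(s["position"])))
```

```text
[np.float64(273.23655913978496), np.float64(196.70967741935485)] 186
pin [0.5503 0.0614 0.088 ]
lip (array([ 0.1797, -0.0373,  0.    ]), np.float64(-11.739543629531058))
[402. 317. 431.   0.] (array([0.0538, 0.2756, 0.    ]), np.float64(78.94631833565293))
[130.   0. 148. 127.] (array([-0.0181, -0.0924,  0.    ]), np.float64(-101.07760147423706))
[144. 127. 126.   0.] (array([0.0183, 0.0926, 0.    ]), np.float64(78.8310131675573))
[369. 222. 365. 299.] (array([-0.0157, -0.08  , -0.    ]), np.float64(-101.06948671905398))
[189. 303. 180. 227.] (array([0.0162, 0.0795, 0.    ]), np.float64(78.51425711610466))
[381. 306. 403.   1.] (array([ 0.0521,  0.2627, -0.    ]), np.float64(78.77521040027803))
[407.   1. 384. 308.] (array([-0.0521, -0.2657,  0.    ]), np.float64(-101.09174898735615))
[382. 216. 292. 219.] (array([-0.0812,  0.016 ,  0.    ]), np.float64(168.8471254892182))
[148. 127. 166. 259.] (array([-0.0236, -0.1207,  0.    ]), np.float64(-101.08044519929439))
[234. 213. 357. 210.] (array([ 0.11  , -0.0218, -0.    ]), np.float64(-11.199914528291641))
[163. 263. 145. 131.] (array([
[... 247 characters left out ...]
181. 349. 178.] (array([ 0.1168, -0.0227,  0.    ]), np.float64(-10.987723720566496))
[161. 122. 146.   0.] (array([0.0173, 0.0886, 0.    ]), np.float64(78.95960012716075))
[388.   1. 377. 176.] (array([-0.0263, -0.1336,  0.    ]), np.float64(-101.11566371398915))
[381.   1. 372. 172.] (array([-0.0257, -0.1302,  0.    ]), np.float64(-101.186654995755))
[371. 171. 174. 176.] (array([-0.1705,  0.0334,  0.    ]), np.float64(168.90535321563016))
[173. 175. 152.   0.] (array([0.0261, 0.1336, 0.    ]), np.float64(78.93748113383508))
front_hole [0.5498 0.0544 0.0847]
shut_stop [ 0.507  -0.1464  0.0832]
lid [0.5685 0.1508 0.0776]
rear_hole [0.5875 0.2419 0.0755]
pin in tool [ 0.0014 -0.0065  0.1433]
```

>>> {"method": "send_rows", "body": {"commands": [[[0.1,-0.3,2],-1.4,0],[[0.3,-0.65,5],-1.4,0],[[0.3,-0.65,8],-1.4,0],[[0.3,-0.65,10.5],-1.4,0],[[0.3,-0.65,11.5],-1.4,0]]}}

```text
clock: 5.22
position: [0.5485, 0.0628, 0.1132]
tcp_rot: [[0.195, 0.981, -0.005], [0.981, -0.195, -0.0], [-0.001, -0.005, -1.0]]
ft_force: [-1.1, -0.8, 0.1]
grip_width: 0.003
grip_force: 0.0
```

>>> {"method": "send_rows", "body": {"commands": [[[0,0,0],0,0],[[0,0,0],0,0]]}}

```text
clock: 5.38
position: [0.5509, 0.0629, 0.1166]
tcp_rot: [[0.195, 0.981, -0.0], [0.981, -0.195, -0.0], [-0.0, -0.0, -1.0]]
ft_force: [-0.1, -0.4, 0.9]
grip_width: 0.001
grip_force: 0.0
```

Run:
```python
from h import *
np.set_printoptions(precision=4,suppress=True)
im=manip.get_image("wrist");a=cv2.resize(im[100:400,100:460,::-1],None,fx=2,fy=2,interpolation=cv2.INTER_CUBIC);cv2.imwrite("pics/w3.png",a)
im=manip.get_image("side");cv2.imwrite("pics/s3.png",cv2.resize(im[140:290,190:370,::-1],None,fx=4,fy=4,interpolation=cv2.INTER_CUBIC))
K=manip.calibration("wrist");T=np.array(K["camera_from_world"]);s=manip.state();p=np.array(s["position"]);R=np.array(s["tcp_rot"]);print(p,R)
def pr(q):
    c=T[:3,:3]@q+T[:3,3];return c[:2]/c[2]*K["fx"]+[K["cx"],K["cy"]]
print("tcp px",pr(p),"x+11mm",pr(p+R[:,0]*.011),"pin est",pr(np.array([.5503,.0614,.0905])))
for n in ["pin_top","lid_lip","front_hole"]:print(n,[(np.round(r["xy"],1),round(r["score"],2)) for r in manip.mark_of(n,"wrist")[:1]])
```

```text
[0.5519 0.063  0.1179] [[ 0.1951  0.9808  0.0026]
 [ 0.9808 -0.1951  0.0002]
 [ 0.0007  0.0025 -1.    ]]
tcp px [280.9219 274.1303] x+11mm [280.952  252.8413] pin est [278.4223 254.0559]
pin_top [(array([280.3, 259.4]), 0.76)]
lid_lip []
front_hole [(array([280.7, 255.1]), 0.78)]
```

View pics/w3.png

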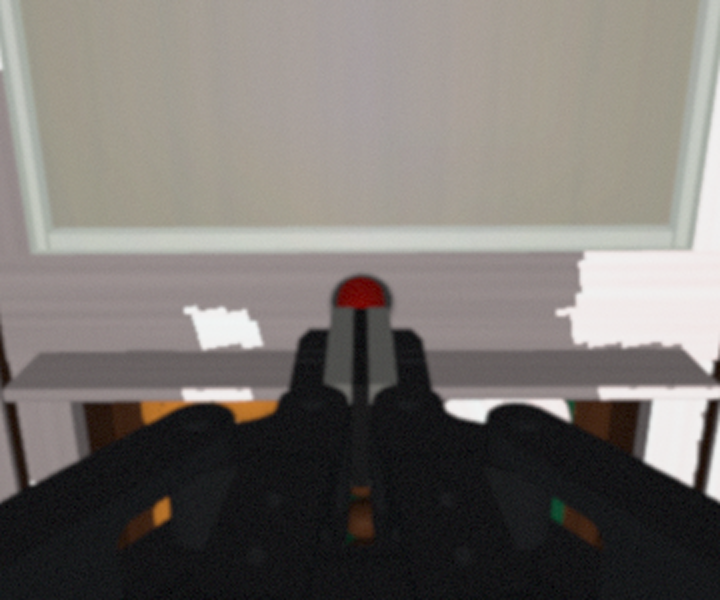

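View pics/s3.png

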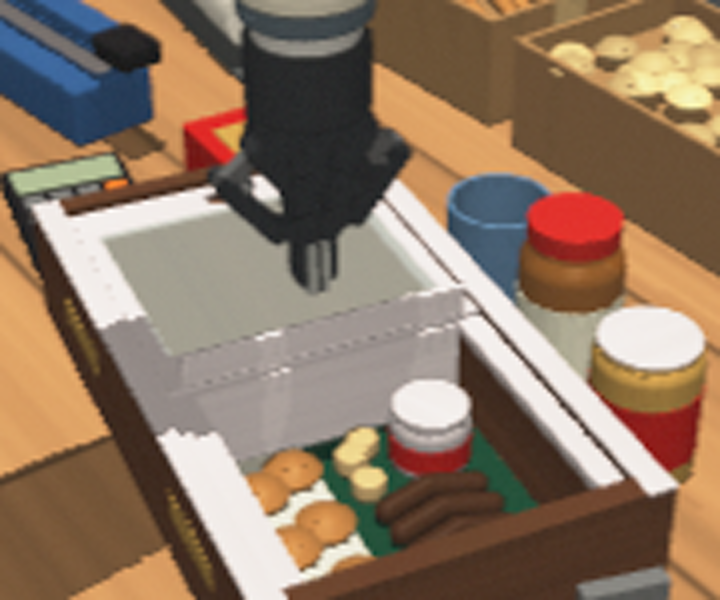

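The fingertip's front edge is at px row 253, and the pin and hole centre is at about (280.5,253). It is laterally centred and clear of the lip, so I'll descend.

>>> {"method": "send_rows", "body": {"commands": [[[0,0,0.8],0,0],[[0,0,1.6],0,0],[[0,0,2.2],0,0],[[0,0,2.5],0,0],[[0,0,2.5],0,0]]}}

```text
clock: 6.05
position: [0.5499, 0.0628, 0.0902]
tcp_rot: [[0.195, 0.981, -0.002], [0.981, -0.195, -0.0], [-0.001, -0.002, -1.0]]
ft_force: [-1.3, 0.1, 1.7]
grip_width: 0.0
grip_force: 0.9
```

>>> {"method": "send_rows", "body": {"commands": [[[0,0,0.1],0,0],[[0,0,0.2],0,0],[[0,0,0.3],0,0],[[0,0,0.4],0,0],[[0,0,0.4],0,0]]}}

```text
clock: 6.47
position: [0.5505, 0.0629, 0.0873]
tcp_rot: [[0.195, 0.981, -0.0], [0.981, -0.195, -0.0], [-0.0, -0.0, -1.0]]
ft_force: [-1.7, -0.5, 1.9]
grip_width: 0.0
grip_force: 1.1
```

>>> {"method": "send_rows", "body": {"commands": [[[0,0,0.1],0,0],[[0,0,0.2],0,0],[[0,0,0.28],0,0],[[0,0,0.28],0,0],[[0,0,0.28],0,0]]}}

```text
clock: 6.88
position: [0.5506, 0.0629, 0.0845]
tcp_rot: [[0.195, 0.981, 0.0], [0.981, -0.195, -0.0], [-0.0, 0.0, -1.0]]
ft_force: [-1.1, -0.3, 2.5]
grip_width: 0.003
grip_force: 1.3
```

>>> {"method": "send_rows", "body": {"commands": [[[0,0,0.05],0,0],[[0,0,0.1],0,0],[[0,0,0.1],0,0]]}}

```text
clock: 7.13
position: [0.5507, 0.0629, 0.084]
tcp_rot: [[0.195, 0.981, 0.0], [0.981, -0.195, 0.0], [0.0, 0.0, -1.0]]
ft_force: [-2.7, -0.5, 7.4]
grip_width: 0.001
grip_force: 3.9
```

Level with the rail: 7.4 N at z = 0.084. Next I push towards -y, which is tool -x.

>>> {"method": "send_rows", "body": {"commands": [[[-0.2,0,0],0,0],[[-0.4,0,0],0,0],[[-0.6,0,0],0,0],[[-0.8,0,0],0,0],[[-1.0,0,0],0,0]]}}

```text
clock: 7.55
position: [0.5499, 0.0539, 0.0841]
tcp_rot: [[0.196, 0.981, 0.003], [0.981, -0.196, 0.001], [0.002, 0.002, -1.0]]
ft_force: [1.1, 9.1, 4.7]
grip_width: 0.004
grip_force: 5.3
```

>>> {"method": "send_rows", "body": {"commands": [[[-0.2,0,0],0,0],[[-0.4,0,0],0,0],[[-0.6,0,0],0,0],[[-0.8,0,0],0,0],[[-1.0,0,0],0,0]]}}

```text
clock: 7.97
position: [0.5492, 0.0483, 0.0842]
tcp_rot: [[0.198, 0.98, 0.005], [0.98, -0.198, 0.007], [0.008, 0.004, -1.0]]
ft_force: [4.5, 34.3, 0.2]
grip_width: 0.003
grip_force: 17.5
```

Run:
```python
from h import *
np.set_printoptions(precision=4,suppress=True)
s=manip.state();print(s["position"],s["ft_force"])
a=manip.get_image("wrist");b=manip.get_image("side")
a=cv2.resize(a[180:320,180:380,::-1],None,fx=3,fy=3,interpolation=cv2.INTER_CUBIC);cv2.imwrite("pics/w4.png",a)
for n,z in {"rear_hole":.084,"lid":.08,"front_hole":.084,"lid_lip":.106}.items():
  for c in ["wrist","side"]:
    for r in manip.mark_of(n,c)[:1]: print(c,n,np.round(r["xy"],1),round(r["score"],2),atz(c,r["xy"],z))
```

```text
[0.5492 0.0483 0.0842] [ 4.5182 34.2545  0.1917]
side rear_hole [242.6 192.8] 0.97 [0.5706 0.221  0.084 ]
wrist lid [277.7  56.8] 0.93 [0.5652 0.138  0.08  ]
side lid [255.5 208.2] 0.87 [0.5614 0.1388 0.08  ]
side front_hole [274.  224.8] 0.85 [0.5559 0.0428 0.084 ]
side lid_lip [272.7 220.1] 0.68 [0.5476 0.0357 0.106 ]
```

View pics/w4.png

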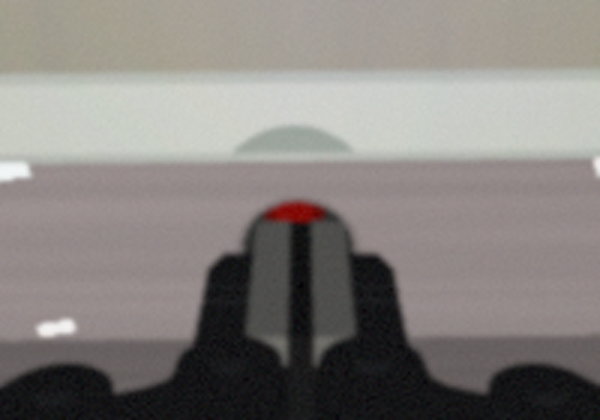

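The view shows the pin's red (crop 297,212) still behind the fingertip at the hole's rear edge. I'll work out where the hole edge, pin and finger edge sit in case coordinates.

Run:
```python
from h import *
np.set_printoptions(precision=4,suppress=True)
o=np.array([.5503,.0614,0]);cy=np.array([.1925,.981,0]);cx=np.array([.981,-.1925,0])
def px(c,r):return [180+c/3,180+r/3]
for n,c,r in [("hole rear",297,200),("red rear",297,203),("finger back",297,221),("lip foot",120,338),("glass edge",480,160),("glass2",480,75)]:
  for z in (.084,.080): q=atz("wrist",px(c,r),z)-o;print(n,z,"y mm",1e3*q@cy,"x",1e3*q@cx)
# same from w2 (earlier pose known only in old pictures): side-view shift of the lip
a=cv2.imread("pics/w4.png");print(a[190:226:2,297].tolist())
```

```text
hole rear 0.084 y mm -3.2914897712828353 x 0.18972164955730778
hole rear 0.08 y mm -4.976027981556813 x 0.1820635430386949
red rear 0.084 y mm -3.7921760718508093 x 0.18808585947324322
red rear 0.08 y mm -5.490822410656463 x 0.1803816603479125
finger back 0.084 y mm -6.816004333862209 x 0.17820672301375476
finger back 0.08 y mm -8.599854836891657 x 0.17022415372567765
lip foot 0.084 y mm -27.228350903586243 x -28.46630077123436
lip foot 0.08 y mm -29.587371944959255 x -29.281416255877204
glass edge 0.084 y mm 3.2057917941155214 x 28.16393183189958
glass edge 0.08 y mm 1.7043312580802847 x 28.94451928428108
glass2 0.084 y mm 16.688694355773425 x 27.49778791168371
glass2 0.08 y mm 15.567149391832395 x 28.25960504013909
[[136, 137, 148], [136, 136, 146], [134, 134, 144], [128, 129, 141], [113, 114, 132], [87, 88, 126], [62, 62, 127], [36, 36, 128], [15, 15, 128], [6, 9, 128], [1, 14, 129], [2, 13, 130], [5, 5, 129], [2, 8, 128], [7, 13, 122], [15, 15, 109], [13, 11, 81], [15, 14, 47]]
```

>>> {"method": "send_rows", "body": {"commands": [[[0.2,0,0],0,0],[[0.4,0,0],0,0],[[0.4,0,0],0,0]]}}

```text
clock: 8.72
position: [0.548, 0.0466, 0.0838]
tcp_rot: [[0.195, 0.981, 0.001], [0.981, -0.195, -0.001], [-0.001, 0.001, -1.0]]
ft_force: [-0.2, -1.8, 5.7]
grip_width: 0.003
grip_force: 2.7
```

>>> {"method": "send_rows", "body": {"commands": [[[0,0,0.1],0,0],[[0,0,0.2],0,0],[[0,0,0.2],0,0]]}}

```text
clock: 8.97
position: [0.5483, 0.0466, 0.0832]
tcp_rot: [[0.195, 0.981, 0.002], [0.981, -0.195, -0.001], [-0.0, 0.002, -1.0]]
ft_force: [-5.3, -2.2, 20.8]
grip_width: -0.001
grip_force: 10.5
```

Run:
```python
from h import *
print(manip.state()["position"])
a=manip.get_image("wrist");b=manip.get_image("side");c=manip.get_image("scene")
A=cv2.resize(a[230:280,240:320,::-1],(480,300),interpolation=cv2.INTER_CUBIC)
B=cv2.resize(b[190:250,220:316,::-1],(480,300),interpolation=cv2.INTER_CUBIC)
cv2.imwrite("pics/w5.png",np.vstack([A,B]))
```

```text
[0.5483057  0.04659939 0.08322825]
```

View pics/w5.png

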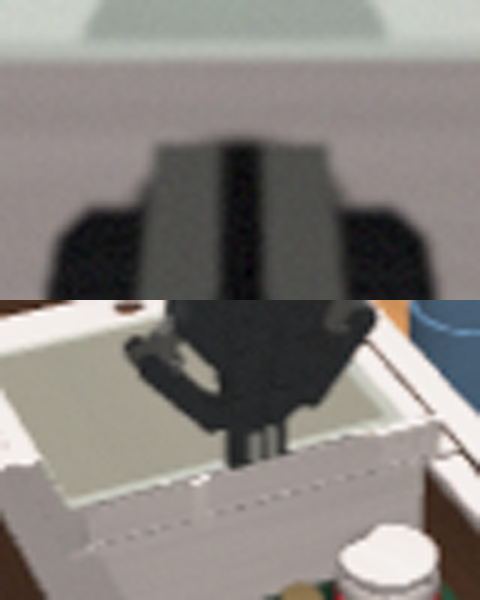

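The red is no longer visible and the lateral force has gone, so the lid slipped on over the pin. I'll relax the downward press and push on.

>>> {"method": "send_rows", "body": {"commands": [[[0,0,-0.15],0,0],[[-0.2,0,-0.2],0,0],[[-0.4,0,-0.2],0,0],[[-0.6,0,-0.2],0,0],[[-0.8,0,-0.2],0,0]]}}

```text
clock: 9.53
position: [0.5471, 0.0404, 0.084]
tcp_rot: [[0.196, 0.981, 0.002], [0.981, -0.196, 0.002], [0.002, 0.002, -1.0]]
ft_force: [0.8, 9.4, 6.0]
grip_width: 0.001
grip_force: 6.3
```

>>> {"method": "send_rows", "body": {"commands": [[[-0.2,0,0],0,0],[[-0.4,0,0],0,0],[[-0.6,0,0],0,0],[[-0.8,0,0],0,0],[[-1.0,0,0],0,0]]}}

```text
clock: 9.95
position: [0.5453, 0.0306, 0.084]
tcp_rot: [[0.196, 0.981, 0.003], [0.981, -0.196, 0.002], [0.002, 0.002, -1.0]]
ft_force: [1.5, 8.9, 6.1]
grip_width: 0.001
grip_force: 6.2
```

>>> {"method": "send_rows", "body": {"commands": [[[-0.8,0,-0.2],0,0],[[-1.6,0,-0.4],0,0],[[-2.4,0,-0.4],0,0],[[-3.2,0,-0.4],0,0],[[-4.0,0,-0.4],0,0]]}}

```text
clock: 10.37
position: [0.5355, -0.0105, 0.087]
tcp_rot: [[0.195, 0.981, -0.001], [0.981, -0.195, 0.0], [-0.0, -0.001, -1.0]]
ft_force: [0.5, 3.7, -2.8]
grip_width: 0.0
grip_force: 1.8
```

>>> {"method": "send_rows", "body": {"commands": [[[-0.8,0,0],0,0],[[-1.6,0,0],0,0],[[-2.4,0,0],0,0],[[-3.2,0,0],0,0],[[-4.0,0,0],0,0]]}}

```text
clock: 10.78
position: [0.5281, -0.0497, 0.0875]
tcp_rot: [[0.195, 0.981, -0.0], [0.981, -0.195, 0.0], [-0.0, -0.0, -1.0]]
ft_force: [1.7, 3.1, -3.4]
grip_width: 0.002
grip_force: 1.9
```

>>> {"method": "send_rows", "body": {"commands": [[[-0.8,0,0],0,0],[[-1.6,0,0],0,0],[[-2.4,0,0],0,0],[[-3.2,0,0],0,0],[[-4.0,0,0],0,0]]}}

```text
clock: 11.2
position: [0.5204, -0.0889, 0.0875]
tcp_rot: [[0.195, 0.981, -0.0], [0.981, -0.195, -0.0], [-0.0, -0.0, -1.0]]
ft_force: [0.5, 4.1, -2.5]
grip_width: 0.001
grip_force: 1.7
```

>>> {"method": "send_rows", "body": {"commands": [[[-0.5,0,0],0,0],[[-1.0,0,0],0,0],[[-1.5,0,0],0,0],[[-2.0,0,0],0,0],[[-2.4,0,0],0,0]]}}

```text
clock: 11.62
position: [0.5158, -0.1121, 0.0875]
tcp_rot: [[0.195, 0.981, -0.0], [0.981, -0.195, -0.0], [-0.0, -0.0, -1.0]]
ft_force: [0.4, 4.9, -3.4]
grip_width: -0.004
grip_force: 1.9
```

>>> {"method": "send_rows", "body": {"commands": [[[-0.15,0,0],0,0],[[-0.3,0,0],0,0],[[-0.45,0,0],0,0],[[-0.6,0,0],0,0],[[-0.75,0,0],0,0]]}}

```text
clock: 12.03
position: [0.5145, -0.119, 0.0875]
tcp_rot: [[0.195, 0.981, 0.0], [0.981, -0.195, 0.0], [0.0, 0.0, -1.0]]
ft_force: [0.3, 3.9, -1.5]
grip_width: 0.002
grip_force: 2.1
```

Run:
```python
from h import *
np.set_printoptions(precision=4,suppress=True)
s=manip.state();print(s["position"],s["ft_force"])
for c in ["wrist","side","scene"]:
  manip.get_image(c)
  for n,z in {"rear_hole":.084,"lid":.08,"pin_top":.0905}.items():
    for r in manip.mark_of(n,c)[:1]: print(c,n,np.round(r["xy"],1),round(r["score"],2),atz(c,r["xy"],z))
```

```text
[ 0.5145 -0.119   0.0875] [ 0.3011  3.8829 -1.4806]
wrist rear_hole [283.2  55.4] 0.72 [ 0.5339 -0.0254  0.084 ]
wrist lid [282.   57.7] 0.98 [ 0.5334 -0.0256  0.08  ]
side rear_hole [267.7 223.3] 0.88 [0.5467 0.0574 0.084 ]
side lid [282.1 244.4] 0.69 [ 0.53   -0.0292  0.08  ]
scene rear_hole [276.3 200.5] 0.95 [0.5616 0.0584 0.084 ]
scene lid [247.2 203.8] 0.63 [ 0.5267 -0.0136  0.08  ]
```

Nearly there. I'll creep on until it meets the stop.

>>> {"method": "send_rows", "body": {"commands": [[[-0.1,0,0],0,0],[[-0.2,0,0],0,0],[[-0.3,0,0],0,0],[[-0.4,0,0],0,0],[[-0.5,0,0],0,0]]}}

```text
clock: 13.05
position: [0.5136, -0.1238, 0.0876]
tcp_rot: [[0.195, 0.981, 0.0], [0.981, -0.195, 0.0], [0.0, 0.0, -1.0]]
ft_force: [1.7, 3.1, 1.6]
grip_width: 0.004
grip_force: 1.8
```

>>> {"method": "send_rows", "body": {"commands": [[[-0.1,0,0],0,0],[[-0.2,0,0],0,0],[[-0.3,0,0],0,0],[[-0.3,0,0],0,0]]}}

```text
clock: 13.38
position: [0.513, -0.1266, 0.0876]
tcp_rot: [[0.195, 0.981, 0.0], [0.981, -0.195, 0.001], [0.001, 0.0, -1.0]]
ft_force: [1.9, 5.7, 2.4]
grip_width: -0.001
grip_force: 2.6
```

>>> {"method": "send_rows", "body": {"commands": [[[-0.1,0,0],0,0],[[-0.2,0,0],0,0],[[-0.3,0,0],0,0],[[-0.3,0,0],0,0]]}}

```text
clock: 13.72
position: [0.5127, -0.128, 0.0876]
tcp_rot: [[0.196, 0.981, 0.001], [0.981, -0.196, 0.003], [0.003, 0.0, -1.0]]
ft_force: [3.6, 15.3, 2.1]
grip_width: 0.001
grip_force: 7.8
```

>>> {"method": "send_rows", "body": {"commands": [[[-0.1,0,0],0,0],[[-0.2,0,0],0,0],[[-0.2,0,0],0,0]]}}

```text
clock: 13.97
position: [0.5127, -0.1281, 0.0877]
tcp_rot: [[0.197, 0.98, 0.001], [0.98, -0.197, 0.005], [0.005, -0.0, -1.0]]
ft_force: [6.7, 26.9, 1.8]
grip_width: -0.002
grip_force: 14.1
```

It's hard against the stop. I'll back off and lift away.

>>> {"method": "send_rows", "body": {"commands": [[[0.4,0,0],0,0],[[0.9,0,0],0,0],[[1.5,0,0],0,0],[[1.5,0,-1.5],0,0],[[1.5,0,-4],0,0]]}}

```text
clock: 14.38
position: [0.5129, -0.1165, 0.1257]
tcp_rot: [[0.195, 0.981, -0.005], [0.981, -0.195, 0.001], [-0.0, -0.005, -1.0]]
ft_force: [0.4, 0.7, 0.4]
grip_width: -0.001
grip_force: 0.0
```

>>> {"method": "send_rows", "body": {"commands": [[[0,0,-3],0,0],[[0,0,-6],0,0],[[0,0,-9],0,0],[[2,0,-11],0,0],[[2,0,-11],0,0]]}}

```text
clock: 14.8
position: [0.5215, -0.0968, 0.2421]
tcp_rot: [[0.195, 0.981, 0.008], [0.981, -0.195, -0.001], [0.0, 0.008, -1.0]]
ft_force: [0.9, 1.0, -0.6]
grip_width: 0.001
grip_force: 0.0
```

Run:
```python
from h import *
np.set_printoptions(precision=4,suppress=True)
s=manip.state();print(s["clock"],s["position"],s["ft_force"])
for c in ["wrist","side","scene"]:
  im=manip.get_image(c)
  if c=="wrist": cv2.imwrite("pics/w6.png",im[:,:,::-1])
  for n,z in {"rear_hole":.084,"lid":.08,"pin_top":.0905,"lid_lip":.106}.items():
    for r in manip.mark_of(n,c)[:1]: print(c,n,np.round(r["xy"],1),round(r["score"],2),atz(c,r["xy"],z))
```

```text
14.8 [ 0.5215 -0.0968  0.2421] [ 0.9229  0.9906 -0.5516]
wrist rear_hole [268.2   0. ] 0.85 [0.5403 0.0594 0.084 ]
wrist lid [274.4 124.3] 0.62 [ 0.5251 -0.0343  0.08  ]
wrist pin_top [277.2 244.4] 0.18 [ 0.5056 -0.1415  0.0905]
wrist lid_lip [275.2 244.5] 0.72 [ 0.5051 -0.1348  0.106 ]
side rear_hole [271.  225.1] 0.94 [0.5491 0.0462 0.084 ]
side lid [283.3 244. ] 0.96 [ 0.5332 -0.0297  0.08  ]
side pin_top [270.5 221. ] 0.57 [0.553  0.054  0.0905]
side lid_lip [303.  263.2] 0.6 [ 0.5106 -0.1348  0.106 ]
scene rear_hole [272.5 199.1] 0.95 [0.5504 0.053  0.084 ]
scene lid [242.4 205. ] 0.7 [ 0.5243 -0.0273  0.08  ]
scene lid_lip [205.3 207.7] 0.67 [ 0.5131 -0.1303  0.106 ]
```

View pics/w6.png

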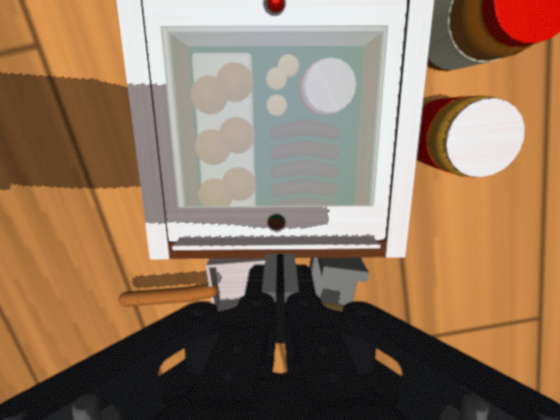

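The lid's lip is at the end wall (row 242) and the red pin shows through the trailing hole at (275,3). I'll move back for one closer look.

>>> {"method": "send_rows", "body": {"commands": [[[3,0,0],0,0],[[6,0,0],0,0],[[9,0,0],0,0],[[11,0,0],0,0],[[11,0,0],0,0]]}}

```text
clock: 15.97
position: [0.5408, 0.0135, 0.2376]
tcp_rot: [[0.192, 0.981, 0.001], [0.981, -0.192, 0.001], [0.001, 0.001, -1.0]]
ft_force: [-1.3, -0.1, -0.3]
grip_width: 0.001
grip_force: 0.0
```

Run:
```python
from h import *
np.set_printoptions(precision=4,suppress=True)
im=manip.get_image("wrist");r=manip.mark_of("rear_hole","wrist");q=r[0]["xy"];print(q,atz("wrist",q,.084))
x,y=int(q[0]),int(q[1]);y0=max(y-40,0);A=cv2.resize(im[y0:y0+80,x-50:x+50,::-1],(400,320),interpolation=cv2.INTER_CUBIC)
im=manip.get_image("side");B=cv2.resize(im[190:254,220:320,::-1],(400,256),interpolation=cv2.INTER_CUBIC)
cv2.imwrite("pics/w7.png",np.vstack([A,B]))
```

```text
[276.6, 140.5] [0.5464 0.0604 0.084 ]
```

View pics/w7.png

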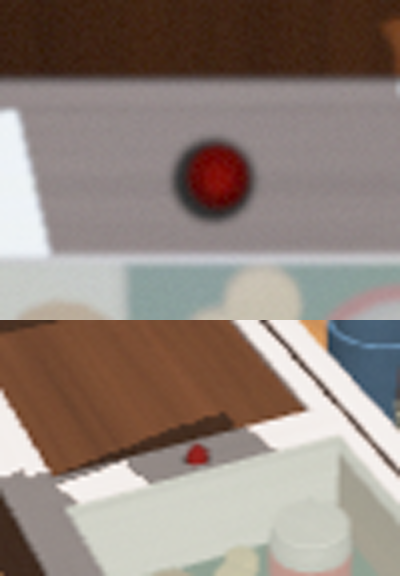

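The pin's cone stands proud of the rail in the trailing hole, with the whole head showing in the side view at (197,455). The lid is shut and the hand is clear.

```bash
python3 -c "
from cell import manip
print(manip.finish_job())"
```

```text
the job is handed in; nothing more can be done
None
```

The lid is shut against its stop, the pin has sprung up through the trailing hole, the hand is clear, and the job was handed in after about 16 s of robot time; no verdict came back.

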